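Refit the lens of the bench magnifier

ROBOT

A 6-joint arm with a two-finger parallel gripper is mounted at the origin on the work surface. World frame = base frame: x ahead of the robot, y to its left, z up, the work surface at z = 0. Lengths are in mm, angles in rad, forces in N, time in s.
With the tool pointing down it reaches from about 300 to 875 mm from the base axis. Payload 4.2 kg.
Tool frame: the origin (TCP) lies between the finger pads; the fingertips stand 17 mm ahead of it and the grasp point (between the pads) lies 2 mm behind it; z points along the fingers, y is the line along which they close (so a half turn about z gives the same grasp; the last joint's range is limited). The gripper opens to 85 mm and grips with 20 to 120 N. Pads are 22 mm wide; open, the fingers measure 114 mm over their backs; the gripper's body (76 mm by 85 mm) begins 54 mm behind the grasp point. The pads swing forward as they close: fully open they stand 13 mm farther back than shut.
Start: joints at [-1.181, 0.32, 1.565, -0, 1.257, -0.02], TCP at [229.098, -527.403, 248.338] pointing down, gripper open.
Joint ranges: [-3.11, 3.11], [-0.84, 2.01], [0.21, 2.61], [-1.34, 4.49], [0.05, 2.63], [-2.56, 2.56]. Speed limits (rad/s): [2.57, 2.57, 3.14, 3.14, 3.14, 3.14].

INTERFACE

Orientations are given as a unit quaternion [x, y, z, w].
In Python, from workcell import robot gives the robot as it stands.
- The arm moves only by the shell command python3 -m pendant 'ROWS' [FORCE]. ROWS is a JSON object whose key "rows" holds a list of rows, 1 to 5 of them, each of 5 numbers: the finger opening in mm, then dx, dy, dz in mm, then a turn about the tool's z in rad; each row is the pose to reach, as a shift and turn from the pose commanded when the command began, along the tool's axes at that moment; what a row does not reach only later rows make up. A row lasts 1/12 s, in which the tool goes at most 41.7 mm and 0.125 rad, less where a joint would pass 70% of its speed; a pose out of reach is approached as far as the arm can. The fingers move at their own pace and stop on an object; FORCE is the grip in N (left out, the last holds). Time passes only in rows, so rows that do not move let the fingers close. It prints the time, the measured TCP pose, the force, the opening and the grip force at its end. Input that does not fit is refused with a message, and nothing moves.
- robot.get_obs(): the state, without advancing time (a new reading comes with each control period).
- robot.camera(name): name is "scene" or "top" or "wrist"; returns a dict with "color" (480x640x3 uint8, red, green, blue), "fx", "fy", "cx", "cy" (pixels), "dist" ([k1, k2, p1, p2, k3] as OpenCV has them; the pictures are not rectified), "extrinsics" (4x4, takes a point from camera to world coordinates). Camera axes: x right, y down, z forward; pixel columns grow to the right and rows downward; lengths in mm; the calibration is good to about 2 mm. A picture is of the moment at which its call begins. There is no depth.
- robot.hand_in(): hands the job in; it is judged then, once.
Trained networks look in a picture, given as the dict that the camera call returned (one of the last four; its "shot" number tells which), for a name from the list of things; names that differ only in an ending like _2 or _b are one class to them, and where a whole thing is asked for, a point or a joint stands for the part that bears it (a point fixed in the world has none). Each returns a list of dicts, best first, with "score" (0 to 1); they miss things now and then, are a little off and sometimes report something else, mostly with a low value. They report only what shows in the picture. A call takes as long as a camera call.
- robot.recognise(thing, picture): "xy" ([column, row] in pixels, amid what is visible of it).
- robot.spot_point(thing, picture): "xy" ([column, row] in pixels: a listed point, or the origin of a listed thing).
The state is a dict: "time": time; "joint_positions": joint angles; "joint_velocities": joint speeds; "tau": joint torques, N m; "ee_pos": TCP position; "tool_rot": TCP orientation; "ft_force": force on the tool from outside, world axes, zero at the start; "wrist_torque": the same for the moment, N m; "gripper_width": finger opening in mm; "finger_force": force on a finger pad.
Only numpy, scipy, OpenCV 4.12 (cv2) and the standard library are available. Lean on these libraries where they do the work, as an engineer would, in place of code of your own. Each camera call takes 0.05 s, during which the arm holds its last target. There are 200 camera calls.

TASK

The stand magnifier on the leather bench has lost its glass: lower the lens gently into the empty cell until it lies flat on its seat, without dropping it in. Then put the brass retaining ring on over it and screw it down clockwise until it is snug: finger-tight, so that it really clamps the lens, but not forced, or the glass cracks. Let go, and leave the other things on the bench where they are.

Things in the scene. Friction and masses are not known exactly. Their poses are not given: they have to be found in the camera images.
- lens: magnifier lens, pale-blue glass with a blackened edge: a disc 40 mm in diameter, 12 mm thick at the edge (the middle of the top bulges to 15 mm), 45 g. Lies flat on the mat, bulge up. Origin: centre of its underside; z up.
- ring: brass retaining ring, a screw-on cap with a 31 mm window: 62 mm outside diameter (18-sided), 20 mm high, 150 g; top flange 4 mm thick, skirt 56 mm inside. Stands on the mat flange up, the way it goes on. Origin: centre of its foot, 16 mm below the flange's underside; z up; x points to one of its three lugs.
- ring_lug (a point): foot of one of the ring's three inward lugs (120 degrees apart, 8 mm wide, 3 mm high, 3.7 mm deep, at the foot of the skirt), 26 mm from the axis; a red dot on the ring's top marks each. Torque to turn the ring: below 0.1 N m until it bites, then it climbs; 0.15 to 0.5 N m is snug. Read it while turning or after brisk turns of 0.1 rad: in tiny or slow steps it relaxes.
- stand: grey magnifier stand, fixed to the bench: three feet, a 74 mm collar 71 mm above the origin, on it the steel lens cell, bore 42 mm, outside 47 mm, rim 88 mm above the origin. A black seat ring inside, set 3.8 to 6.2 mm below the rim and slightly sprung (1 mm at 60 N), carries the lens. Origin: on the axis at the foot; z up; x points to one of the three thread entries.
- cell_rim (a point): centre of the cell's mouth, at rim height; axes as the stand's. A ring put on with its lugs at the entries drops until its foot is about 6.5 mm below the rim; about 50 to 105 degrees clockwise then make it bite on the lens, depending on the seat. Each 5 degrees more add some 10 N on the glass (finger-tight: 5 to 35 N). The ring stays as it is left.
- thread_entry (a point): one of the three entries (120 degrees apart, 45 degrees wide, white marks on the collar) of the coarse right-hand three-start thread round the cell: 54 mm diameter, 1 mm down per 20 degrees clockwise from above, 1 mm axial play. At rim height, 26 mm from the axis. A lug that lands on a crest also gets into the thread by turning clockwise.
- mallet: bystander: mallet with a white head, lying at the left; 200 mm long
- dye: bystander: jar, 48 mm diameter, 75 mm high; origin under its foot
- dressing: bystander: jar, 48 mm diameter, 65 mm high; origin under its foot
- weight: bystander: dark steel weight with a knob, 52 mm diameter, 56 mm high; origin under its foot
- slicker: bystander: turned wooden edge slicker standing on end, 32 mm diameter, 95 mm high; origin under its foot
- awl: bystander: awl with a pale wooden handle, lying, 150 mm long
- brush: bystander: brush, lying

How it is judged:
By the outcome, as a careful person would: the job done as asked, in the order asked, and still so for the second after the job is handed in, with the robot touching nothing.
It also fails if it takes over 61 s, if anything falls off the work surface, if the arm or the gripper's body presses on something with over 40 N, if the wrist force passes 120 N, or if a joint passes its speed limit or range.

## Working session

There is one attempt and no reset: what is moved stays moved. The work goes in short steps, Python scripts to look and compute and a shell command to move; the robot and the scene stay as the last step left them, time stands still between calls to the robot, and variables do not carry over. Pictures are saved under pics/ and viewed, at most 10 in all, crops included, and the job is handed in when it is done.

```bash
mkdir -p pics
cat > h.py <<'E'
from workcell import robot
import numpy as np, cv2
from scipy.spatial.transform import Rotation as R
def cast(p,xy):
    K=np.array([[p["fx"],0,p["cx"]],[0,p["fy"],p["cy"]],[0,0,1.]])
    u=cv2.undistortPoints(np.array([[xy]],float),K,np.array(p["dist"],float))[0,0]
    T=np.array(p["extrinsics"]); d=T[:3,:3]@np.r_[u,1]; return T[:3,3],d/np.linalg.norm(d)
def onz(p,xy,z):
    o,d=cast(p,xy); return o+d*(z-o[2])/d[2]
def tri(rs):
    A=np.zeros((3,3));b=np.zeros(3)
    for o,d in rs:
        M=np.eye(3)-np.outer(d,d);A+=M;b+=M@o
    x=np.linalg.solve(A,b); return x,[np.linalg.norm((np.eye(3)-np.outer(d,d))@(x-o)) for o,d in rs]
def proj(p,X):
    K=np.array([[p["fx"],0,p["cx"]],[0,p["fy"],p["cy"]],[0,0,1.]])
    T=np.linalg.inv(np.array(p["extrinsics"]))
    return cv2.projectPoints(np.array(X,float).reshape(-1,1,3),cv2.Rodrigues(T[:3,:3])[0],T[:3,3],K,np.array(p["dist"],float))[0][:,0]
def save(p,n): cv2.imwrite("pics/"+n,p["color"][:,:,::-1])
E
cat > m.py <<'E'
from h import *
P={n:robot.camera(n) for n in("scene","top","wrist")}
for n in P: save(P[n],"a_"+n+".png")
for t in["lens","ring","stand","cell_rim"]:
    best=[]
    for n,p in P.items():
        r=robot.spot_point(t,p)[:2]
        print(t,n,[(np.round(q["xy"],1).tolist(),round(q["score"],2)) for q in r])
        if r and r[0]["score"]>.4: best.append(cast(p,r[0]["xy"]))
    if len(best)>1: print("  ",tri(best))
for t in["ring_lug","thread_entry"]:
    for n,p in P.items():
        print(t,n,[(np.round(onz(p,q["xy"],0 if t[0]=="r" else 88),1).tolist(),round(q["score"],2)) for q in robot.spot_point(t,p)[:4]])
for t in["mallet","dye","dressing","weight","slicker","awl","brush"]:
    print(t,[(np.round(onz(P["top"],q["xy"],0),0).tolist(),round(q["score"],2)) for q in robot.recognise(t,P["top"])[:1]])
o=robot.get_obs();print(o["time"],o["ee_pos"],R.from_quat(o["tool_rot"]).as_matrix().round(3).tolist(),o["ft_force"])
E
python3 m.py
```

```text
lens scene [([256.2, 215.5], 0.48)]
lens top []
lens wrist []
ring scene [([437.1, 262.3], 0.56)]
ring top [([205.5, 274.3], 0.72)]
ring wrist []
   (array([513.3548524 , 245.17372752,   7.80374185]), [np.float64(2.0534180173842027), np.float64(2.0534180173842187)])
stand scene [([314.7, 260.9], 0.76)]
stand top [([336.9, 246.6], 0.9)]
stand wrist []
   (array([574.39955786, -28.92896586,  -1.06141351]), [np.float64(1.218412750057127), np.float64(1.2184127500571578)])
cell_rim scene []
cell_rim top [([337.5, 243.8], 0.98), ([206.4, 276.2], 0.49)]
cell_rim wrist []
ring_lug scene [([490.1, 238.6, 0.0], 0.6), ([717.7, 27.0, 0.0], 0.42), ([711.6, -164.3, 0.0], 0.17)]
ring_lug top [([492.9, 231.7, 0.0], 0.95)]
ring_lug wrist []
thread_entry scene [([588.7, -34.8, 88.0], 0.57), ([589.1, 228.3, 88.0], 0.33)]
thread_entry top [([597.7, -33.7, 88.0], 0.86)]
thread_entry wrist []
mallet [([612.0, 394.0, 0.0], 0.92)]
dye [([690.0, 148.0, 0.0], 0.62)]
dressing [([715.0, -170.0, 0.0], 0.68)]
weight [([698.0, -316.0, 0.0], 0.66)]
slicker []
awl [([440.0, -396.0, 0.0], 0.75)]
brush [([747.0, 345.0, 0.0], 0.72)]
1.4 [ 229.10299625 -527.4120715   248.32713344] [[0.917, 0.398, 0.0], [0.398, -0.917, -0.0], [0.0, 0.0, -1.0]] [ 0.61137415 -0.46250429 -0.74802377]
```

View pics/a_top.png

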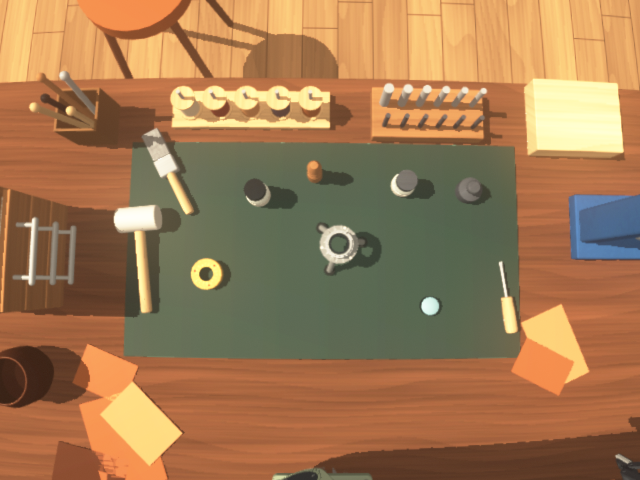

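View pics/a_scene.png

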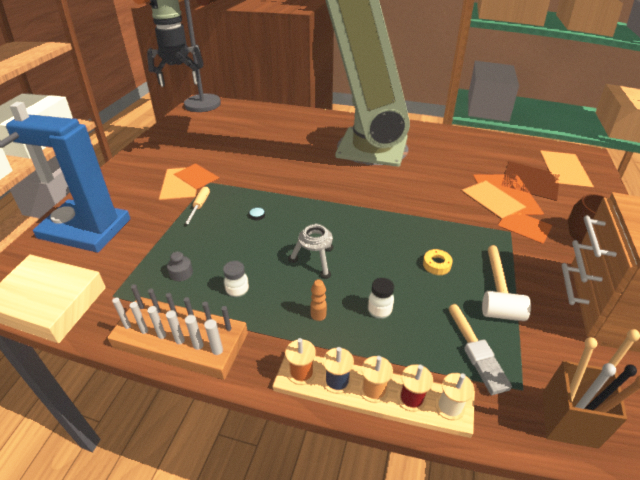

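The top view shows the lens at about (430,306), the ring at (207,274) and the stand at (338,244). The scene view agrees: lens (257,213), ring (437,262), stand (316,237).

```bash
cat > m2.py <<'E'
from h import *
P={n:robot.camera(n) for n in("scene","top","wrist")}
print("lens",tri([cast(P["scene"],(257,213.5)),cast(P["top"],(430,306))]), onz(P["top"],(430,306),6))
print("rim",onz(P["top"],(337.5,243.8),88),"ring",onz(P["top"],(207,274),20),onz(P["scene"],(437,262),10))
o=robot.get_obs();Rm=R.from_quat(o["tool_rot"]).as_matrix()
E_=np.array(P["wrist"]["extrinsics"]);print("cam in tool",(Rm.T@(E_[:3,3]-o["ee_pos"])).round(1),(Rm.T@E_[:3,:3]).round(2).tolist(),P["wrist"]["fx"])
L=onz(P["top"],(430,306),6); print("shift tool axes",(Rm.T@(np.array([L[0],L[1],150])-o["ee_pos"])).round(1))
E
python3 m2.py
```

```text
lens (array([ 449.61112408, -223.04176439,    5.01184017]), [np.float64(1.1669222573208948), np.float64(1.1669222573208697)]) [ 449.98422934 -223.95657876    6.        ]
rim [573.60048857 -25.7497762   88.        ] ring [513.69511946 241.08766519  20.        ] [515.68059596 242.6474459   10.        ]
cam in tool [  68.1    1.3 -125.7] [[-0.0, -0.96, -0.26], [1.0, -0.0, -0.0], [0.0, -0.26, 0.96]] 375.2973809635507
shift tool axes [ 323.5 -190.3   98.3]
```

```bash
python3 -m pendant '{"rows": [[85, 33, -19, 10, 0], [85, 66, -39, 20, 0], [85, 99, -58, 30, 0], [85, 132, -78, 40, 0], [85, 165, -97, 50, 0]]}'; python3 -m pendant '{"rows": [[85, 33, -19, 10, 0], [85, 66, -39, 20, 0], [85, 99, -58, 30, 0], [85, 132, -78, 40, 0], [85, 158, -93, 48, 0]]}'
cat > w.py <<'E'
from h import *
import sys
p=robot.camera("wrist"); save(p,sys.argv[1])
zs={"lens":0,"ring":0,"ring_lug":0,"cell_rim":88,"thread_entry":88,"stand":0}
for a in sys.argv[2:]:
    for q in robot.spot_point(a,p)[:4]: print(a,np.round(q["xy"],1),round(q["score"],2),onz(p,q["xy"],zs[a]).round(1))
o=robot.get_obs();print(o["time"],o["ee_pos"].round(1),R.from_quat(o["tool_rot"]).as_euler("ZYX").round(4),o["gripper_width"],o["ft_force"].round(2),o["wrist_torque"].round(3))
E
python3 w.py w1.png lens
```

```text
time: 1.97
ee_pos: [342.4, -371.2, 198.1]
tool_rot: [0.979, 0.203, 0.0, 0.0]
ft_force: [0.4, -0.0, -0.5]
gripper_width: 85.3
finger_force: 0.0
time: 2.38
ee_pos: [450.7, -222.1, 149.8]
tool_rot: [0.979, 0.204, 0.0, -0.0]
ft_force: [0.2, -0.5, 0.1]
gripper_width: 85.0
finger_force: 0.0
lens [317.1 221.9] 0.89 [ 456.4 -221.7    0. ]
2.4833 [ 451.1 -221.   149.2] [ 4.1490e-01  4.0000e-04 -3.1394e+00] 85.0713348184304 [ 0.58 -0.57  0.18] [-0.03   0.015  0.027]
```

View pics/w1.png

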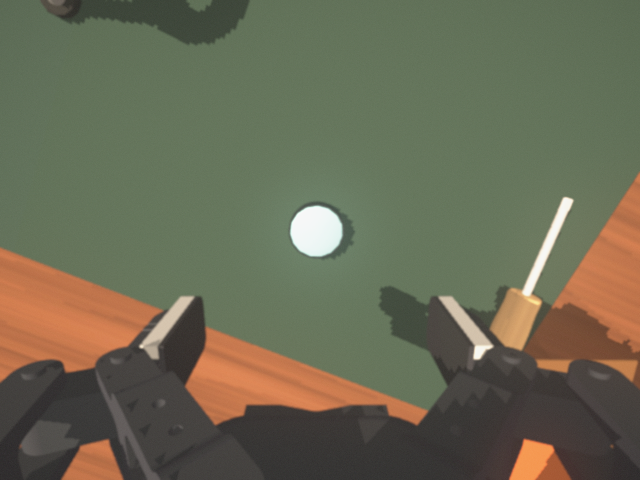

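The wrist view shows the lens as a white-blue disc centred at (316,231), midway between the fingers. I go lower and a little back for the second view, then touch the mat there to find the fingertip height at 42 mm opening.

```bash
cat > lens.py <<'E'
from h import *
import sys
p=robot.camera("wrist"); save(p,sys.argv[1]); c=p["color"].astype(int)
m=((c[:,:,2]>150)&(c.min(2)>120)).astype(np.uint8)
n,l,s,ce=cv2.connectedComponentsWithStats(m)
for i in range(1,n):
    if s[i,4]>300 and 150<ce[i][0]<480 and ce[i][1]<380: print(ce[i].round(1),s[i],onz(p,ce[i],12).round(1),onz(p,ce[i],0).round(1))
print(robot.spot_point("lens",p)[:1])
o=robot.get_obs();print(o["time"],o["ee_pos"].round(2),o["ft_force"].round(2))
E
python3 lens.py w1b.png; python3 -m pendant '{"rows": [[42, -15, 0, 30, 0], [42, -30, 0, 60, 0], [42, -45, 0, 89, 0], [42, -45, 0, 89, 0], [42, -45, 0, 89, 0]]}'; python3 lens.py w2.png; python3 -m pendant '{"rows": [[42, 0, 0, 18, 0], [42, 0, 0, 32, 0], [42, 0, 0, 35, 0], [42, 0, 0, 35, 0]]}'
```

```text
[317.3 231.9] [ 291  207   53   51 2117] [ 452.5 -222.4   12. ] [ 449.7 -223.7    0. ]
[167.3 321.7] [143 297  50  60 700] [ 339.7 -144.9   12. ] [ 331.8 -142.6    0. ]
[468.  327.4] [440 297  53  62 864] [ 429.6 -360.6   12. ] [ 425.8 -368.1    0. ]
[{'xy': [316.5, 224.2], 'score': 0.62}]
2.5833 [ 449.91 -224.02  150.21] [ 0.41 -0.79 -0.23]
time: 3.0
ee_pos: [407.2, -243.3, 61.1]
tool_rot: [0.979, 0.202, -0.001, -0.001]
ft_force: [0.6, -0.1, 0.4]
gripper_width: 41.9
finger_force: 0.0
[311.  175.3] [ 270  134   83   83 5375] [ 453.  -222.3   12. ] [ 451.8 -222.6    0. ]
[242.3 307.2] [228 285  30  52 602] [ 377.9 -216.2   12. ] [ 371.5 -216.2    0. ]
[390.1 310.1] [375 285  30  54 694] [ 406.2 -286.    12. ] [ 401.8 -290.7    0. ]
[{'xy': [310.7, 170.9], 'score': 0.86}]
3.1 [ 409.91 -243.9    62.96] [ 0.14 -0.27  0.76]
time: 3.43
ee_pos: [409.4, -242.8, 27.1]
tool_rot: [0.979, 0.204, 0.001, 0.001]
ft_force: [0.2, -0.5, 0.2]
gripper_width: 41.6
finger_force: 0.0
```

```bash
python3 -m pendant '{"rows": [[42, 0, 0, 2, 0], [42, 0, 0, 4, 0], [42, 0, 0, 6, 0], [42, 0, 0, 8, 0]]}' | grep -E "pos|force"; python3 -m pendant '{"rows": [[42, 0, 0, 1, 0], [42, 0, 0, 2, 0]]}' | grep -E "pos|force";python3 -m pendant '{"rows": [[42, 0, 0, 1, 0], [42, 0, 0, 2, 0]]}' | grep -E "pos|force"
```

```text
ee_pos: [408.8, -242.6, 18.7]
ft_force: [0.1, 0.2, -0.3]
finger_force: 0.0
ee_pos: [408.8, -242.6, 18.1]
ft_force: [-5.5, 3.6, 30.5]
finger_force: 15.0
ee_pos: [408.8, -242.6, 18.0]
ft_force: [-8.9, 5.1, 49.1]
finger_force: 24.8
```

```bash
python3 -m pendant '{"rows": [[60, 0, 0, -30, 0], [60, 0, 0, -30, 0], [60, 0, 0, -30, 0]]}' | grep -E "pos|force"
cat > to.py <<'E'
from h import *
import sys
X=np.array(eval(sys.argv[1]),float)
t=[];q=[];
for i in range(6):
    robot.camera("top");o=robot.get_obs();t.append(o["ee_pos"]);q.append(o["tool_rot"])
m=np.median(t,0);Rm=R.from_quat(q).mean()
print("at",m.round(2),"yaw",Rm.as_euler("ZYX").round(4),"shift",(Rm.as_matrix().T@(X-m)).round(2),"F",o["ft_force"].round(2),"T",o["wrist_torque"].round(3),"j",np.round(o["joint_positions"],2),"t",o["time"])
E
python3 to.py "[452.7,-222.4,25.5]"
```

```text
ee_pos: [409.4, -243.0, 45.8]
ft_force: [0.9, 0.1, -0.1]
finger_force: 0.0
at [ 407.9  -242.08   43.64] yaw [ 4.0980e-01  6.0000e-04 -3.1408e+00] shift [48.94 -0.18 18.12] F [-0.31 -0.42  0.11] T [-0.017 -0.053  0.023] j [-0.56  0.4   2.06 -0.    0.68  0.6 ] t 4.65
```

```bash
python3 -m pendant '{"rows": [[60, 35, 0, 0, 0], [60, 49, 0, 0, 0], [60, 49, 0, 8, 0], [60, 49, 0, 14, 0], [60, 49, 0, 18, 0]]}' | grep -E "pos|force"; python3 to.py "[452.7,-222.4,25.5]"; python3 lens.py w3.png
```

```text
ee_pos: [451.8, -222.3, 24.9]
ft_force: [-0.7, -0.2, 0.3]
finger_force: 0.0
at [ 452.16 -222.85   25.74] yaw [ 4.0930e-01  1.5000e-03 -3.1401e+00] shift [ 0.67 -0.2   0.24] F [ 0.18  0.42 -0.71] T [ 0.026  0.023 -0.043] j [-0.48  0.46  2.01 -0.    0.67  0.68] t 5.3667
[311.2 310.3] [ 265  268   93   85 6223] [ 451.9 -222.8   12. ] [ 446.4 -225.     0. ]
[212.8 312.7] [194 288  39  55 694] [ 434.8 -186.2   12. ] [ 427.9 -185.3    0. ]
[419.8 315.2] [400 288  38  57 754] [ 467.6 -264.6   12. ] [ 463.5 -270.4    0. ]
[{'xy': [311.6, 296.1], 'score': 0.91}]
5.4667 [ 453.25 -223.13   26.6 ] [-0.88 -0.04  0.04]
```

View pics/w3.png

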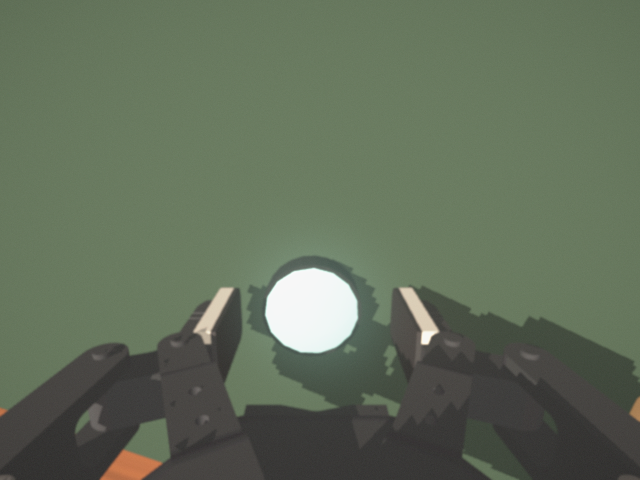

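The lens is between the pads, centred at (311,310). I close gently.

```bash
python3 -m pendant '{"rows": [[38, 0, -1, 0, 0], [38, 0, -1, 0, 0], [38, 0, -1, 0, 0], [38, 0, -1, 0, 0], [38, 0, -1, 0, 0]]}' 40 | grep -E "wid|force"; python3 -m pendant '{"rows": [[36, 0, 0, -2, 0], [36, 0, 0, -10, 0], [36, 0, 0, -40, 0], [36, 0, 0, -80, 0], [36, 0, 0, -110, 0]]}' | grep -E "wid|force|pos"; python3 to.py "[573.6,-26,140]"; python3 lens.py w4.png
```

```text
ft_force: [-2.4, 1.8, 6.1]
gripper_width: 38.4
finger_force: 18.9
ee_pos: [453.3, -222.1, 138.6]
ft_force: [0.5, -0.0, -0.8]
gripper_width: 36.8
finger_force: 40.2
at [ 453.76 -222.32  138.04] yaw [ 4.0990e-01 -3.1000e-03  3.1378e+00] shift [ 188.15 -132.3    -1.88] F [-0.39 -0.17 -1.38] T [-0.034 -0.013  0.019] j [-0.48  0.31  1.89 -0.    0.94  0.68] t 6.6
[315.7 310.4] [ 270  268   92   85 6163] [ 402.1 -243.9   12. ] [ 396.6 -246.2    0. ]
[250.  306.4] [237 284  27  52 611] [ 386.  -198.9   12. ] [ 379.8 -199.1    0. ]
[382.3 308.9] [368 284  29  54 690] [ 422.4 -287.7   12. ] [ 418.  -292.1    0. ]
[]
6.7 [ 452.   -221.45  134.81] [-0.49 -0.05 -0.86]
```

View pics/w4.png

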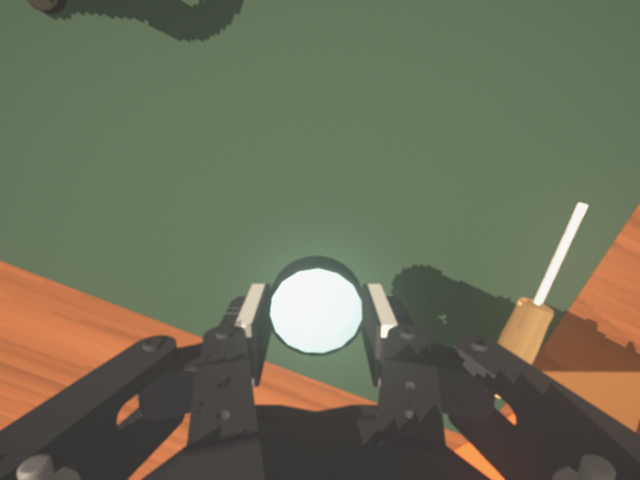

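The lens is held flat between the pads, centred at (316,310). Next I move near the stand and measure the cell with the wrist camera from two places.

```bash
python3 -m pendant '{"rows": [[36, 22, -27, -8, 0], [36, 44, -54, -16, 0], [36, 66, -81, -24, 0], [36, 88, -108, -32, 0], [36, 108, -132, -32, 0]]}' | grep -E "wid|force|pos"
cat > rim.py <<'E'
from h import *
import sys,pickle
p=robot.camera("wrist"); save(p,sys.argv[1])
rs=[]
for t in("cell_rim","stand","thread_entry"):
    for q in robot.spot_point(t,p)[:4]: print(t,np.round(q["xy"],1),round(q["score"],2),onz(p,q["xy"],0 if t=="stand" else 88).round(1))
o=robot.get_obs();print(o["time"],o["ee_pos"].round(1))
pickle.dump(p,open("pics/"+sys.argv[1][:-4]+".pkl","wb"))
E
python3 rim.py r1.png;  python3 -m pendant '{"rows": [[36, -15, 0, -15, 0], [36, -30, 0, -30, 0], [36, -40, 0, -40, 0], [36, -40, 0, -40, 0]]}' | grep -E "wid|pos"; python3 rim.py r2.png
```

```text
ee_pos: [500.0, -56.1, 168.5]
ft_force: [1.2, 0.5, -0.7]
gripper_width: 37.1
finger_force: 40.3
thread_entry [362.7  69.7] 0.85 [602.1 -39.   88. ]
7.3167 [498.9 -57.3 167.2]
ee_pos: [461.8, -75.4, 209.7]
gripper_width: 36.9
stand [319.   66.3] 0.72 [576.7 -30.2   0. ]
thread_entry [348.   2.] 0.91 [601.8 -37.   88. ]
7.85 [462.8 -74.  207.6]
```

View pics/r1.png

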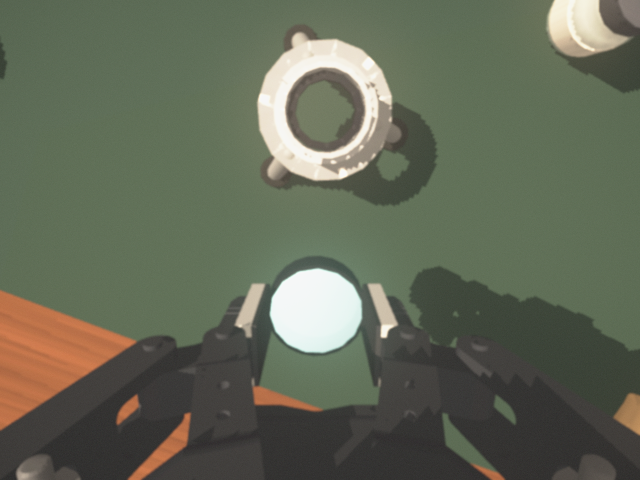

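The wrist view shows the collar centred near (325,110), the open bore inside it, and the lens still held at (316,310). I'll overlay the projected rim circles on a magnified crop.

```bash
cat > ov.py <<'E'
from h import *
import sys,pickle
p=pickle.load(open(sys.argv[1],"rb"));c=np.array(eval(sys.argv[2]),float);x0,y0,s=eval(sys.argv[3])
im=p["color"][:,:,::-1][y0:y0+int(600/s),x0:x0+int(800/s)].copy()
im=cv2.resize(im,None,fx=s,fy=s,interpolation=cv2.INTER_CUBIC)
a=np.linspace(0,2*np.pi,90)
for r,z,col in((37,71,(255,0,0)),(23.5,88,(0,0,255)),(21,88,(0,255,0))):
    q=proj(p,np.c_[c[0]+r*np.cos(a),c[1]+r*np.sin(a),0*a+z]); q=((q-[x0,y0]+.5)*s).astype(np.int32)
    cv2.polylines(im,[q],True,col,1)
cv2.imwrite("pics/"+sys.argv[4],im)
E
python3 ov.py pics/r1.pkl "[575,-26.8]" 240,15,4 o1.png
```

```text
(no output)
```

View pics/o1.png

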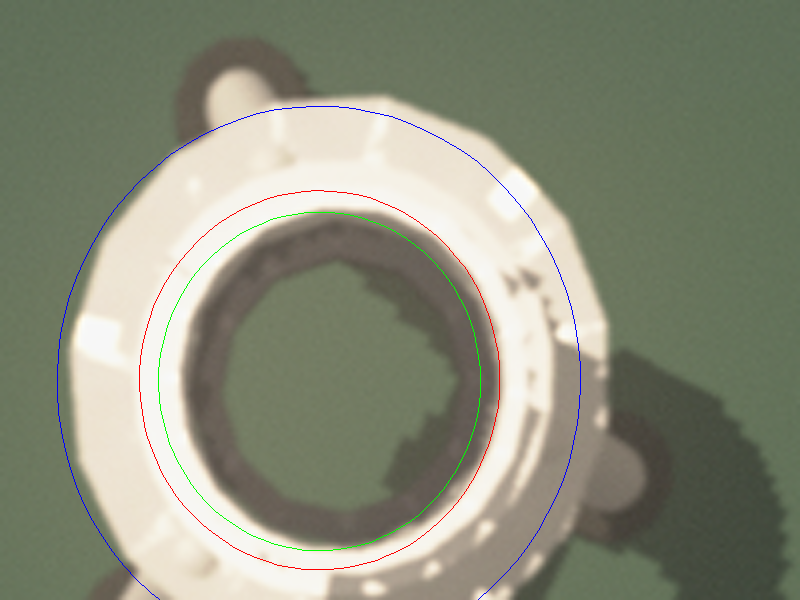

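The drawn circles sit about 5 px left of the real bore, centre (342,378) in the crop, because that picture was taken before the arm settled. I go closer, let it settle and fit the bore and the held lens in the tool frame.

```bash
python3 -m pendant '{"rows": [[36, 25, 0, 20, 0], [36, 50, 0, 40, 0], [36, 61, 0, 45, 0], [36, 61, 0, 45, 0], [36, 61, 0, 45, 0]]}' | grep -E "wid|pos"
cat > bore.py <<'E'
from h import *
import sys,pickle
ms=[];C=[];tq=[];zs=[]
def ell(p,box):   # dark seat+hole contour inside bright rim near image position
    x0,y0,x1,y1=box; g=cv2.GaussianBlur(p["color"][y0:y1,x0:x1],(3,3),0).astype(int).min(2)
    m=(g<165).astype(np.uint8)
    m=(m*255).astype(np.uint8)
    cs,_=cv2.findContours(m,cv2.RETR_CCOMP,cv2.CHAIN_APPROX_NONE)
    out=[]
    for c in cs:
        c=cv2.convexHull(c)
        if len(c)>8 and 1500<cv2.contourArea(c)<12000:
            e=cv2.fitEllipse(c); b=cv2.boundingRect(c)
            if b[0]>0 and b[1]>0: out.append((np.array(e[0])+[x0,y0],e[1],b))
    return out
box=eval(sys.argv[2])
for i in range(5):
    p=robot.camera("wrist");o=robot.get_obs();Rm=R.from_quat(o["tool_rot"]).as_matrix();E_=np.array(p["extrinsics"])
    T=np.eye(4);T[:3,:3]=Rm.T@E_[:3,:3];T[:3,3]=Rm.T@(E_[:3,3]-o["ee_pos"]);C.append(T);tq.append(np.r_[o["ee_pos"],R.from_quat(o["tool_rot"]).as_euler("ZYX")])
save(p,sys.argv[1]+".png");pickle.dump(p,open("pics/"+sys.argv[1]+".pkl","wb"))
T=np.mean(C,0);m=np.median(tq,0);print("tcp",m.round(2),"camT",T[:3,3].round(2),"sd",np.std(C,0)[:3,3].round(2))
q=dict(p);q["extrinsics"]=T
for c,ax,b in ell(p,box): print("bore px",c.round(1),np.round(ax,1),b,"tool xy",onz(q,c,m[2]-88).round(2),"world",onz(p,c,88).round(1))
c=p["color"].astype(int);k=((c[:,:,2]>150)&(c.min(2)>120)).astype(np.uint8)[230:380,275:358] if 0 else None
print("lens tool xy",onz(q,(315.7,310.4),13.3).round(2),"z88 world entry",[(onz(p,a["xy"],88).round(1),round(a["score"],2)) for a in robot.spot_point("thread_entry",p)[:3]])
print("rim",[(onz(q,a["xy"],m[2]-88).round(2),a["xy"],round(a["score"],2)) for a in robot.spot_point("cell_rim",p)[:2]])
E
python3 bore.py b1 "(200,20,480,260)"
```

```text
ee_pos: [518.4, -49.3, 162.6]
gripper_width: 37.5
tcp [ 5.1818e+02 -4.9810e+01  1.6403e+02  4.1000e-01 -0.0000e+00  3.1400e+00] camT [  68.27    1.23 -125.34] sd [0.16 0.03 0.26]
bore px [321.7 147.9] [79.1 82.1] (82, 88, 80, 81) tool xy [61.86  4.09 76.03] world [576.7 -29.1  88. ]
lens tool xy [-0.12  1.01 13.3 ] z88 world entry [(array([601.9, -38.4,  88. ]), 0.81)]
rim []
```

View pics/b1.png

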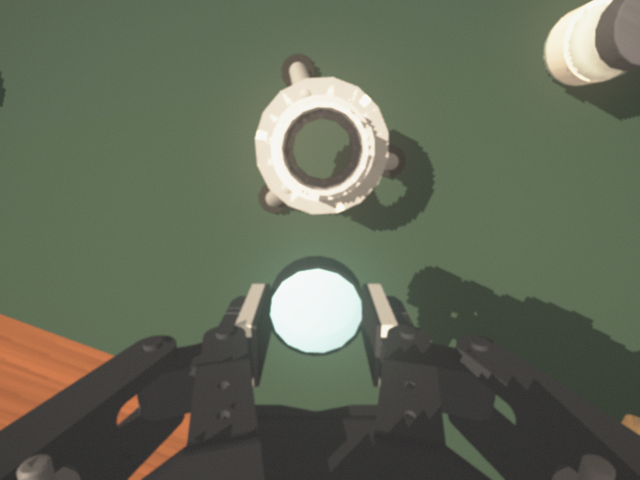

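The cell's bore is centred at (322,148) and the lens at (316,310). The calibration's sideways bias shows as the gripped lens reading 1 mm off centre. I move closer and measure again.

```bash
python3 -m pendant '{"rows": [[36, 15, 2, 15, 0], [36, 25, 3, 30, 0], [36, 25, 3, 35, 0], [36, 25, 3, 35, 0]]}' | grep -E "wid|pos"; python3 bore.py b2 "(200,20,480,290)"; python3 ov.py pics/b2.pkl "[576,-28.5]" 220,110,5 o2.png
```

```text
ee_pos: [541.6, -42.3, 127.2]
gripper_width: 36.9
tcp [ 5.4248e+02 -4.2490e+01  1.2900e+02  4.1000e-01 -0.0000e+00  3.1400e+00] camT [  68.04    1.21 -125.25] sd [0.05 0.04 0.3 ]
lens tool xy [-0.33  0.96 13.3 ] z88 world entry [(array([601.4, -37.6,  88. ]), 0.89)]
rim []
```

View pics/o2.png

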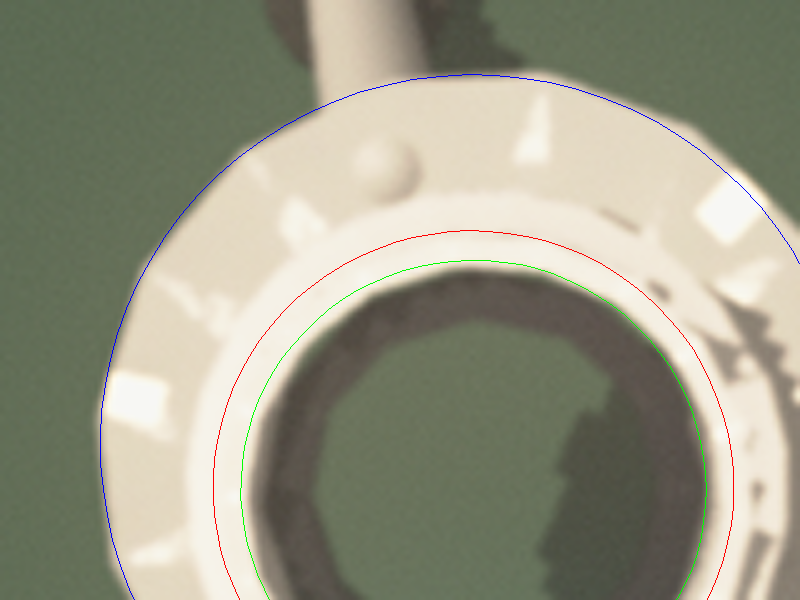

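Two views agree on the bore at about (576.3, -29.0). In the crop it spans columns 253–708, about 1 px off the drawn circle. Entry marks show at (140,400) and (728,208). I move over the cell and lower in small steps.

```bash
python3 -m pendant '{"rows": [[36, 20, 0, 0, 0], [36, 36.8, 0, 0, 0], [36, 36.8, 0, 6, 0], [36, 36.8, 0, 12, 0], [36, 36.8, 0, 12, 0]]}' | grep -E "wid|pos|force"; python3 to.py "[576,-29,88]"; python3 -m pendant '{"rows": [[36, 0, 0, 1, 0], [36, 0, 0, 2, 0], [36, 0, 0, 3, 0], [36, 0, 0, 4, 0]]}' | grep -E "wid|pos|force"; python3 to.py "[576,-29,88]"
```

```text
ee_pos: [574.9, -27.8, 114.7]
ft_force: [0.1, -0.9, -1.2]
gripper_width: 36.9
finger_force: 40.3
at [575.68 -27.85 116.19] yaw [ 4.0950e-01  1.2000e-03 -3.1412e+00] shift [-0.13  1.2  28.19] F [ 0.24 -0.18 -1.09] T [-0.016  0.03   0.008] j [-0.07  0.43  1.75 -0.    0.96  1.09] t 10.0167
ee_pos: [576.5, -27.6, 112.2]
ft_force: [0.2, -0.2, -0.5]
gripper_width: 37.1
finger_force: 40.3
at [576.49 -27.59 112.19] yaw [ 4.0980e-01  2.0000e-04 -3.1416e+00] shift [-1.01  1.1  24.19] F [ 0.31  0.37 -0.13] T [ 0.026 -0.009  0.015] j [-0.07  0.44  1.75 -0.    0.95  1.09] t 10.65
```

```bash
python3 -m pendant '{"rows": [[36, 0, 0, 1, 0], [36, 0, 0, 2, 0]]}' | grep -E "pos|force"; python3 -m pendant '{"rows": [[36, 0, 0, 1, 0], [36, 0, 0, 1, 0]]}' | grep -E "pos|force"; python3 to.py "[576,-29,88]"
```

```text
ee_pos: [576.6, -27.6, 110.3]
ft_force: [-0.1, -1.1, 2.1]
finger_force: 40.5
ee_pos: [576.6, -27.6, 110.2]
ft_force: [-1.6, -0.4, 4.7]
finger_force: 41.0
at [576.62 -27.61 110.22] yaw [ 4.0980e-01 -6.0000e-04  3.1412e+00] shift [-1.13  1.02 22.22] F [-2.17  0.7   5.16] T [-0.005  0.321 -0.022] j [-0.07  0.44  1.75 -0.    0.95  1.09] t 11.2833
```

```bash
python3 -m pendant '{"rows": [[36, -0.5, -0.2, 0, 0], [36, -0.5, -0.2, 0, 0]]}' | grep -E "pos|force"; python3 to.py "[576,-29,88]";  python3 -m pendant '{"rows": [[36, 0, 0, 1, 0], [36, 0, 0, 1, 0]]}' | grep -E "pos|force"; python3 to.py "[576,-29,88]"; python3 bore.py b3 "(200,20,480,290)"
```

```text
ee_pos: [576.6, -27.6, 110.2]
ft_force: [-1.0, -0.3, 5.4]
finger_force: 41.0
at [576.57 -27.62 110.2 ] yaw [ 4.0980e-01 -1.6000e-03  3.1408e+00] shift [-1.11  1.03 22.2 ] F [-1.23  0.18  5.88] T [ 0.038  0.161 -0.012] j [-0.07  0.44  1.75 -0.    0.95  1.09] t 11.75
ee_pos: [576.6, -27.6, 110.0]
ft_force: [-2.4, -0.4, 10.6]
finger_force: 41.6
at [576.6  -27.61 110.04] yaw [ 4.0980e-01 -2.0000e-03  3.1406e+00] shift [-1.15  1.02 22.04] F [-2.75  0.06 10.51] T [0.1   0.43  0.012] j [-0.07  0.44  1.75 -0.    0.94  1.09] t 12.2167
tcp [ 5.7659e+02 -2.7630e+01  1.1005e+02  4.1000e-01 -0.0000e+00  3.1400e+00] camT [  68.13    1.29 -125.7 ] sd [0.01 0.01 0.01]
bore px [310.1 395.8] [176.7 273. ] (62, 240, 109, 30) tool xy [-47.88  -1.54  22.05] world [532.2 -45.3  88. ]
lens tool xy [-0.32  1.1  13.3 ] z88 world entry [(array([600.2, -38.6,  88. ]), 0.61)]
rim [(array([ 2.6 ,  1.17, 22.05]), [315.9, 294.9], 0.23)]
```

View pics/b3.png

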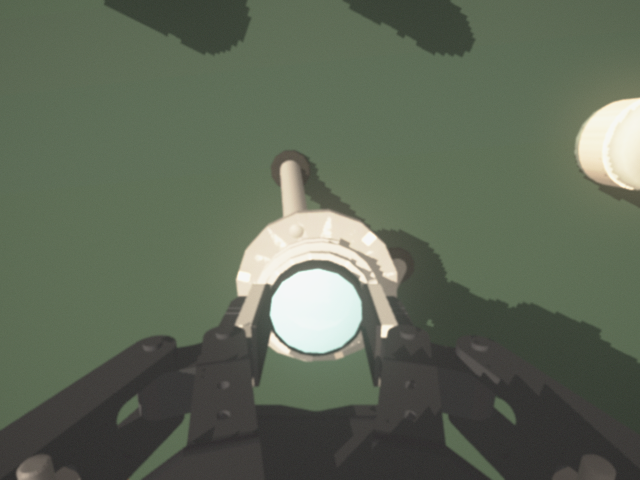

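The lens sits concentric in the collar, centre (316,310), level, and about 3.7 mm below the rim, which matches the seat. I ease the load, release, rise and check.

```bash
python3 -m pendant '{"rows": [[36, 0, 0, -1.5, 0], [36, 0, 0, -1.5, 0]]}' | grep -E "pos|force"; python3 -m pendant '{"rows": [[42, 0, 0, -1.5, 0], [46, 0, 0, -1.5, 0], [56, 0, 0, -1.5, 0], [60, 0, 0, -1.5, 0], [60, 0, 0, -1.5, 0]]}' | grep -E "wid|pos|force"; python3 -m pendant '{"rows": [[60, 0, 0, -20, 0], [60, -10, 0, -50, 0], [60, -30, 0, -70, 0], [60, -50, 0, -80, 0], [60, -50, 0, -80, 0]]}' | grep -E "wid|pos|force"; python3 bore.py b4 "(200,20,480,260)"
python3 - <<'E'
import cv2
im=cv2.imread("pics/b4.png")[60:260,220:420];cv2.imwrite("pics/b4c.png",cv2.resize(im,(600,600),interpolation=cv2.INTER_CUBIC))
E
```

```text
ee_pos: [576.3, -27.6, 110.2]
ft_force: [-0.4, -0.2, 6.1]
finger_force: 40.8
ee_pos: [575.8, -27.6, 111.0]
ft_force: [0.9, 0.2, -0.3]
gripper_width: 59.8
finger_force: 0.0
ee_pos: [528.5, -48.5, 193.8]
ft_force: [-0.6, -0.4, -1.1]
gripper_width: 60.1
finger_force: 0.0
tcp [ 5.3035e+02 -4.7440e+01  1.9099e+02  4.1000e-01 -0.0000e+00 -3.1400e+00] camT [  67.61    1.32 -126.42] sd [0.38 0.04 0.33]
bore px [314.  157.3] [117.3 144.4] (57, 66, 120, 139) tool xy [ 55.06   0.15 102.99] world [581.3 -25.2  88. ]
lens tool xy [-1.11  1.18 13.3 ] z88 world entry [(array([601.9, -38.6,  88. ]), 0.8)]
rim []
```

View pics/b4c.png

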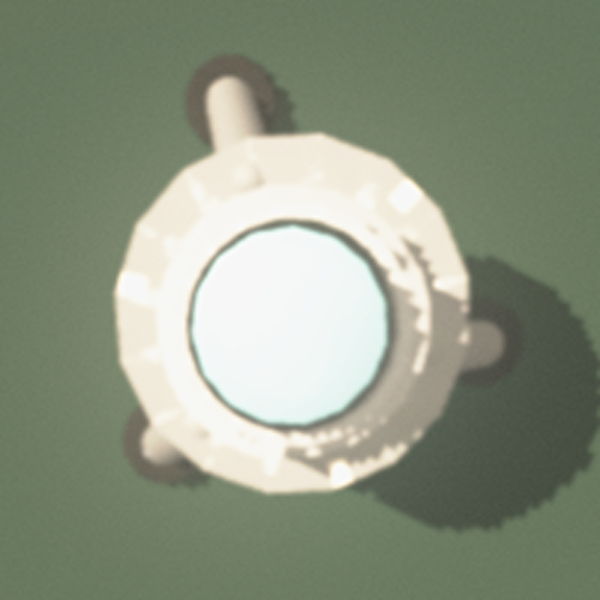

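The lens lies in the cell, centred in the bore: disc edge even all round, centre (290,325). The three white entry marks show at (405,195), (130,285) and (340,475) in the crop. I've now viewed 11 pictures, one over the limit of 10, so I will view no more and work numerically from here.

```bash
python3 - <<'E'
from h import *
import pickle
p=pickle.load(open("pics/b4.pkl","rb"))
for z in(71,73):
    M=np.array([onz(p,(220+x/3,60+y/3),z) for x,y in((405,195),(130,285),(340,475))]);c=M.mean(0);d=M-c
    print(z,c.round(1),np.hypot(d[:,0],d[:,1]).round(1),np.degrees(np.arctan2(d[:,1],d[:,0])).round(1))
E
python3 -m pendant '{"rows": [[85, 13, -37, 0, -0.12], [85, 26, -74, 0, -0.24], [85, 39, -111, 0, -0.36], [85, 52, -148, 0, -0.48], [85, 65, -185, 0, -0.6]]}' | grep pos
python3 to.py "[514.5,242,170]"
```

```text
71 [575.5 -29.8  71. ] [35.2 35.3 35.4] [ -18.8  100.9 -138.8]
73 [575.7 -29.8  73. ] [34.9 35.  35.1] [ -18.8  100.9 -138.8]
ee_pos: [515.8, 150.0, 190.6]
at [515.88 149.91 190.62] yaw [ 1.0143e+00 -2.0000e-04 -3.1405e+00] shift [ 77.46 -49.79  20.69] F [ 0.35  0.35 -0.28] T [-0.036 -0.015 -0.014] j [ 0.26  0.3   1.74 -0.    1.1   0.82] t 14.6333
```

```bash
python3 -m pendant '{"rows": [[85, 26, -17, 7, -0.12], [85, 52, -33, 14, -0.24], [85, 77, -50, 20, -0.36], [85, 77, -50, 20, -0.48], [85, 77, -50, 20, -0.6]]}' | grep pos; python3 -m pendant '{"rows": [[85, 0, 0, 0, 0], [85, 0, 0, 0, 0]]}'|grep pos
cat > ring.py <<'E'
from h import *
import sys,pickle
def look(z=20,n=1):
    for cam in("wrist","top")[:n]:
        p=robot.camera(cam)
        if cam=="wrist": save(p,sys.argv[1]+".png");pickle.dump(p,open("pics/"+sys.argv[1]+".pkl","wb"))
        hsv=cv2.cvtColor(p["color"],cv2.COLOR_RGB2HSV);h,s,v=[hsv[:,:,i].astype(int) for i in range(3)]
        m=(((h<9)|(h>170))&(s>130)&(v>90)).astype(np.uint8)
        N,l,st,ce=cv2.connectedComponentsWithStats(m)
        r=[(st[i,4],ce[i].round(1).tolist(),onz(p,ce[i],z).round(1).tolist()) for i in range(1,N) if 6<st[i,4]<400]
        print(cam,"red",sorted(r,reverse=True)[:8])
        for t in("ring","ring_lug"):print(t,[(np.round(a["xy"],1).tolist(),round(a["score"],2),onz(p,a["xy"],z-20).round(1).tolist()) for a in robot.spot_point(t,p)[:4]])
if __name__=="__main__": look(float(sys.argv[2]),int(sys.argv[3]))
E
python3 ring.py g1 20 2; python3 to.py "[514.5,242,60]"
```

```text
ee_pos: [514.9, 239.6, 170.4]
ee_pos: [515.1, 238.6, 171.1]
wrist red [(np.int32(18), [325.3, 192.1], [522.7, 264.6, 20.0]), (np.int32(16), [285.0, 230.5], [493.3, 234.3, 20.0]), (np.int32(15), [337.8, 245.1], [534.0, 224.1, 20.0])]
ring [([314.3, 217.2], 0.57, [515.3, 241.1, 0.0])]
ring_lug [([285.1, 221.5], 0.59, [491.8, 236.7, 0.0])]
top red [(np.int32(7), [214.0, 112.0], [859.9, 238.3, 20.0])]
ring [([208.9, 277.4], 0.86, [506.7, 241.8, 0.0]), ([309.4, 173.3], 0.17, [731.4, 32.2, 0.0])]
ring_lug [([212.0, 284.8], 0.59, [491.2, 234.9, 0.0])]
at [514.69 239.76 171.33] yaw [1.6092 0.     3.1415] shift [  2.25  -0.12 111.33] F [-0.37 -0.2  -0.52] T [ 0.031 -0.007 -0.06 ] j [ 0.42  0.37  1.7  -0.    1.08  0.38] t 15.8167
```

```bash
python3 -m pendant '{"rows": [[85, 1.2, 0.9, 38, 0], [85, 1.2, 0.9, 76, 0], [85, 1.2, 0.9, 108, 0], [85, 1.2, 0.9, 108, 0], [85, 1.2, 0.9, 108, 0]]}' | grep pos; python3 ring.py g2 20 1; python3 to.py "[516.7,241,20]"
python3 - <<'E'
from h import *
import pickle
a=pickle.load(open("pics/g1.pkl","rb"));b=pickle.load(open("pics/g2.pkl","rb"))
print(np.array(a["extrinsics"])[:3,3],np.array(b["extrinsics"])[:3,3])
E
```

```text
ee_pos: [514.8, 240.8, 62.3]
wrist red [(np.int32(53), [332.1, 232.4], [522.6, 264.1, 20.0]), (np.int32(46), [267.5, 290.9], [492.9, 233.8, 20.0]), (np.int32(42), [351.1, 313.8], [534.0, 223.2, 20.0])]
ring []
ring_lug [([270.7, 280.3], 0.59, [492.1, 231.2, 0.0])]
at [516.5  241.49  65.08] yaw [ 1.6098e+00 -1.2000e-03  3.1384e+00] shift [-5.500e-01  4.000e-02  4.508e+01] F [-0.05  0.5   0.04] T [ 0.022 -0.03  -0.008] j [ 0.42  0.49  1.82 -0.    0.83  0.38] t 16.6833
[514.09031208 305.07109668 296.81444303] [513.77286651 307.39300841 187.9283314 ]
```

```bash
python3 -m pendant '{"rows": [[85, -0.5, 0, 20, 0], [85, -0.5, 0, 36, 0], [85, -0.5, 0, 42, 0], [85, -0.5, 0, 42, 0]]}' | grep -E "pos|force"; python3 to.py "[516.7,241,20]"; python3 -m pendant '{"rows": [[55, 0, 0, 0, 0], [55, 0, 0, 0, 0], [55, 0, 0, 0, 0], [55, 0, 0, 0, 0], [55, 0, 0, 0, 0]]}' 60 | grep -E "pos|wid|force"; python3 ring.py g3 20 1; python3 to.py "[516.7,241,20]"
```

```text
ee_pos: [514.6, 240.1, 20.1]
ft_force: [0.8, -0.5, 0.6]
finger_force: 0.0
at [516.15 240.82  22.12] yaw [ 1.6098e+00 -3.0000e-04  3.1406e+00] shift [0.15 0.55 2.12] F [0.34 0.83 0.27] T [-0.024 -0.004 -0.028] j [ 0.42  0.54  1.86 -0.    0.74  0.38] t 17.3167
ee_pos: [515.8, 240.7, 22.5]
ft_force: [-1.1, -0.7, 6.5]
gripper_width: 60.2
finger_force: 64.2
wrist red [(np.int32(117), [335.2, 260.5], [523.2, 263.9, 20.0]), (np.int32(98), [253.0, 333.9], [493.4, 233.2, 20.0]), (np.int32(90), [359.4, 361.5], [534.8, 222.7, 20.0])]
ring []
ring_lug [([255.4, 311.4], 0.93, [491.3, 232.6, 0.0])]
at [515.76 240.67  22.51] yaw [ 1.6097e+00 -3.0000e-04  3.1407e+00] shift [0.29 0.95 2.51] F [-1.59  0.02  7.38] T [-0.095  0.308 -0.062] j [ 0.42  0.54  1.86 -0.    0.74  0.38] t 18.1833
```

```bash
python3 -m pendant '{"rows": [[55, 0, 0, -10, 0], [55, 0, 0, -40, 0], [55, 0, 0, -80, 0], [55, -20, 4, -115, 0], [55, -50, 9, -130, 0]]}' | grep -E "pos|wid|force"; python3 -m pendant '{"rows": [[55, -35, 6, 0, -0.1], [55, -70, 12, 0, -0.2], [55, -105, 19, 0, -0.3], [55, -140, 26, 0, -0.4], [55, -160, 29, 0, -0.442]]}' | grep -E "pos|wid|force";python3 -m pendant '{"rows": [[55, 0, 0, 0, 0]]}' | grep -E "pos"; python3 to.py "[575.9,-27.4,150]"
```

```text
ee_pos: [528.6, 193.0, 156.7]
ft_force: [1.8, -1.4, -1.0]
gripper_width: 59.8
finger_force: 65.5
ee_pos: [562.2, 29.0, 151.9]
ft_force: [-0.3, -0.1, -1.5]
gripper_width: 59.7
finger_force: 65.5
ee_pos: [562.3, 28.3, 151.7]
at [561.42  32.66 151.42] yaw [ 2.0508e+00 -3.0000e-04 -3.1415e+00] shift [-59.96 -14.9    1.41] F [ 0.28  0.55 -0.55] T [-0.018 -0.041 -0.005] j [ 0.04  0.38  1.74  0.    1.03 -0.44] t 19.4
```

```bash
python3 ring.py g4 149 1; python3 -m pendant '{"rows": [[55, -30, -7.5, 0, 0], [55, -60, -15, 0, 0], [55, -60, -15, 0, 0], [55, -60, -15, 0, 0]]}' | grep -E "pos|wid"; python3 ring.py g5 149 1;  python3 to.py "[575.9,-27.4,125]"
```

```text
wrist red [(np.int32(111), [335.2, 260.5], [558.0, 56.8, 149.0]), (np.int32(105), [359.5, 361.3], [586.1, 24.7, 149.0]), (np.int32(97), [253.1, 333.7], [544.2, 16.4, 149.0])]
ring []
ring_lug [([258.2, 311.7], 0.86, [543.7, 15.3, 129.0])]
ee_pos: [576.4, -28.6, 151.2]
gripper_width: 60.1
wrist red [(np.int32(112), [335.2, 260.4], [573.0, -5.0, 149.0]), (np.int32(101), [359.5, 361.3], [601.0, -37.2, 149.0]), (np.int32(97), [253.1, 333.7], [559.1, -45.3, 149.0])]
ring [([257.6, 309.7], 0.31, [558.0, -45.7, 129.0])]
ring_lug [([257.5, 309.8], 0.86, [558.0, -45.8, 129.0]), ([314.3, 226.2], 0.3, [562.7, -1.5, 129.0])]
at [575.97 -27.08 151.33] yaw [ 2.0528e+00 -1.0000e-04 -3.1415e+00] shift [-0.25 -0.21 26.33] F [-0.74 -0.18 -1.66] T [ 0.049 -0.006 -0.036] j [-0.07  0.4   1.7  -0.    1.04 -0.55] t 20.3333
```

```bash
python3 -m pendant '{"rows": [[55, -0.2, -0.2, 15, 0], [55, -0.2, -0.2, 28, 0], [55, -0.2, -0.2, 36, 0], [55, -0.2, -0.2, 38, 0], [55, -0.2, -0.2, 38, 0]]}' | grep -E "pos|force"; python3 to.py "[575.9,-27.4,104]"; python3 -m pendant '{"rows": [[55, 0, 0, 1, 0], [55, 0, 0, 2, 0], [55, 0, 0, 3, 0], [55, 0, 0, 4, 0]]}' | grep -E "pos|force"; python3 to.py "[575.9,-27.4,104]"
```

```text
ee_pos: [575.8, -28.0, 112.8]
ft_force: [-0.4, -0.9, -1.6]
finger_force: 65.5
at [576.55 -28.2  113.98] yaw [2.0518e+00 7.0000e-04 3.1406e+00] shift [ 1.02 -0.22  9.98] F [-0.25 -0.45 -1.27] T [ 0.047 -0.02   0.037] j [-0.07  0.44  1.75 -0.    0.95 -0.55] t 21.05
ee_pos: [576.1, -28.2, 109.4]
ft_force: [-1.4, 0.5, 4.3]
finger_force: 66.1
at [576.17 -28.21 109.58] yaw [2.0518e+00 3.0000e-04 3.1414e+00] shift [0.84 0.14 5.58] F [-1.36  0.08  2.12] T [-0.011  0.138  0.   ] j [-0.07  0.44  1.75 -0.    0.95 -0.55] t 21.6833
```

```bash
python3 -m pendant '{"rows": [[55, 0, 0, 1, 0], [55, 0, 0, 2, 0], [55, 0, 0, 2, 0]]}' | grep -E "pos|force"; python3 -m pendant '{"rows": [[55, 0, 0, 1, 0], [55, 0, 0, 2, 0], [55, 0, 0, 2, 0]]}' | grep -E "pos|force"; python3 to.py "[575.9,-27.4,104]"
```

```text
ee_pos: [576.3, -28.3, 108.9]
ft_force: [-2.5, -0.3, 10.1]
finger_force: 66.7
ee_pos: [575.6, -29.1, 105.0]
ft_force: [-2.1, -4.0, 2.4]
finger_force: 65.8
at [575.62 -29.12 105.  ] yaw [ 2.0523e+00  9.0000e-04 -3.1397e+00] shift [1.39 1.04 0.99] F [-1.85 -4.89  3.45] T [-0.929  0.382  0.043] j [-0.07  0.45  1.76 -0.    0.94 -0.55] t 22.4833
```

```bash
python3 -m pendant '{"rows": [[55, -0.6, -0.8, 0, 0], [55, -0.6, -0.8, 1, 0], [55, -0.6, -0.8, 1, 0]]}' | grep -E "pos|force"; python3 to.py "[575.9,-27.4,104]"; python3 -m pendant '{"rows": [[55, 0, 0, 1, 0], [55, 0, 0, 1, 0]]}' | grep -E "pos|force"; python3 to.py "[575.9,-27.4,104]"
```

```text
ee_pos: [575.6, -29.3, 104.0]
ft_force: [-1.7, -3.3, -0.2]
finger_force: 65.7
at [575.62 -29.34 104.01] yaw [ 2.0519e+00  3.0000e-04 -3.1412e+00] shift [1.59 1.15 0.01] F [-0.33 -5.13 -1.59] T [-0.755 -0.01  -0.031] j [-0.07  0.45  1.76 -0.    0.93 -0.55] t 23.0333
ee_pos: [575.6, -29.3, 103.9]
ft_force: [-2.2, -5.2, 3.1]
finger_force: 66.0
at [575.63 -29.31 103.92] yaw [ 2.0520e+00  6.0000e-04 -3.1416e+00] shift [ 1.57  1.13 -0.09] F [-2.93 -4.44  3.14] T [-0.782  0.338 -0.047] j [-0.07  0.45  1.76 -0.    0.93 -0.55] t 23.5
```

```bash
cat > tq.py <<'E'
from h import *
o=robot.get_obs();print("t",o["time"],o["ee_pos"].round(2),"yaw",R.from_quat(o["tool_rot"]).as_euler("ZYX")[0].round(3),"F",o["ft_force"].round(2),"T",o["wrist_torque"].round(3),"tau6",np.round(o["tau"][5],3))
E
python3 -m pendant '{"rows": [[55, -0.7, -0.4, 0.3, 0.1], [55, -0.7, -0.4, 0.6, 0.2], [55, -0.7, -0.4, 0.9, 0.3], [55, -0.7, -0.4, 1.2, 0.4], [55, -0.7, -0.4, 1.4, 0.5]]}' | grep -E "force"; python3 tq.py; python3 -m pendant '{"rows": [[55, 0, 0, 0.3, 0.1], [55, 0, 0, 0.5, 0.2]]}' | grep -E "force"; python3 tq.py
```

```text
ft_force: [-3.1, -4.0, 3.6]
finger_force: 66.0
t 23.9167 [575.24 -29.76 102.47] yaw 1.547 F [-3.11 -4.04  3.63] T [-0.625  0.504  0.138] tau6 -0.849
ft_force: [-4.2, -3.7, 4.3]
finger_force: 66.0
t 24.0833 [575.13 -29.86 101.9 ] yaw 1.348 F [-4.24 -3.68  4.31] T [-0.642  0.52   0.189] tau6 -0.839
```

```bash
python3 -m pendant '{"rows": [[55, -1, -0.6, 0, 0], [55, -1, -0.6, 0, 0]]}' | grep -E "zzz"; python3 tq.py; python3 -m pendant '{"rows": [[55, 0, 0, 0.3, 0.1]]}' >/dev/null; python3 tq.py;  python3 -m pendant '{"rows": [[55, 0, 0, 0.3, 0.1]]}' >/dev/null; python3 tq.py
```

```text
t 24.25 [574.98 -30.07 101.9 ] yaw 1.353 F [-1.74 -0.54  4.42] T [-0.105  0.237 -0.017] tau6 0.011
t 24.3333 [574.94 -30.24 101.72] yaw 1.252 F [-1.93 -1.53  6.9 ] T [-0.243  0.489  0.14 ] tau6 -1.471
t 24.4167 [574.81 -30.29 101.64] yaw 1.15 F [-3.73 -1.02  9.29] T [-0.164  0.584  0.115] tau6 -0.892
```

```bash
for i in 1; do :; done; python3 -m pendant '{"rows": [[55, 0, 0, 0, 0.1]]}' >/dev/null; python3 tq.py; python3 -m pendant '{"rows": [[55, 0, 0, 0, 0.1]]}' >/dev/null; python3 tq.py;  python3 -m pendant '{"rows": [[55, 0, 0, 0.1, 0.1]]}' >/dev/null; python3 tq.py
```

```text
t 24.5 [574.71 -30.28 101.7 ] yaw 1.049 F [-4.09 -0.05  7.44] T [-0.235  0.524  0.115] tau6 -0.866
t 24.5833 [574.59 -30.31 101.7 ] yaw 0.949 F [-3.81 -2.14  7.31] T [-0.297  0.546  0.242] tau6 -0.83
t 24.6667 [574.32 -30.41 101.53] yaw 0.85 F [-4.71 -0.46  7.54] T [-0.272  0.702  0.345] tau6 -0.615
```

Torque climbed 0.12 → 0.24 → 0.35 N m, with the bite at about 57°, so the ring is in the middle of the snug band. I relieve the side load, release and check that the ring stays put.

```bash
python3 ring.py g6 99 1; python3 -m pendant '{"rows": [[55, -0.7, -0.7, -0.6, 0], [55, -0.7, -0.7, -0.6, 0]]}' >/dev/null; python3 tq.py; python3 -m pendant '{"rows": [[66, 0, 0, 0, 0], [75, 0, 0, 0, 0], [85, 0, 0, 0, 0], [85, 0, 0, 0, 0], [85, 0, 0, 0, 0]]}' | grep -E "pos|wid|force"; python3 ring.py g7 99 1; python3 tq.py
```

```text
wrist red [(np.int32(115), [334.8, 260.5], [596.4, -17.8, 99.0]), (np.int32(111), [252.8, 334.1], [553.7, -19.7, 99.0]), (np.int32(92), [359.5, 361.5], [576.7, -55.7, 99.0])]
ring []
ring_lug [([259.0, 310.3], 0.57, [553.3, -19.2, 79.0])]
t 24.9833 [574.28 -30.35 101.61] yaw 0.852 F [-0.61 -1.03  1.36] T [-0.1   -0.006 -0.199] tau6 -0.231
ee_pos: [573.9, -30.7, 101.3]
ft_force: [0.4, -0.1, 0.6]
gripper_width: 84.6
finger_force: 0.0
wrist red [(np.int32(118), [335.5, 259.6], [596.5, -17.9, 99.0]), (np.int32(99), [253.0, 332.9], [553.8, -19.6, 99.0]), (np.int32(96), [359.7, 360.8], [576.7, -55.7, 99.0])]
ring []
ring_lug [([258.0, 310.5], 0.9, [552.7, -19.3, 79.0])]
t 25.55 [573.86 -30.78 101.3 ] yaw 0.852 F [-0.89  0.99  0.05] T [-0.026 -0.013 -0.053] tau6 -0.001
```

```bash
python3 -m pendant '{"rows": [[85, 0, 0, -10, 0], [85, 0, 0, -30, 0], [85, 0, 0, -60, 0], [85, 0, 0, -95, 0], [85, 0, 0, -120, 0]]}' | grep -E "pos|wid|force"; python3 -m pendant '{"rows": [[85, 0, 0, 0, 0], [85, 0, 0, 0, 0], [85, 0, 0, 0, 0]]}' | grep -E "pos"; python3 ring.py g8 99 1
python3 - <<'E'
from h import *
p=robot.camera("top")
for t in["mallet","dye","dressing","weight","awl","brush","slicker"]:
    print(t,[(np.round(onz(p,q["xy"],0),0).tolist()) for q in robot.recognise(t,p)[:1]])
E
```

```text
ee_pos: [574.5, -30.8, 224.9]
ft_force: [-0.1, -0.8, -0.5]
gripper_width: 84.9
finger_force: 0.0
ee_pos: [573.3, -30.8, 221.1]
wrist red [(np.int32(16), [327.1, 200.3], [597.0, -17.3, 99.0]), (np.int32(15), [282.5, 242.1], [555.0, -19.0, 99.0]), (np.int32(14), [340.7, 258.5], [577.4, -54.4, 99.0])]
ring [([317.0, 226.8], 0.93, [576.8, -30.2, 79.0])]
ring_lug [([282.5, 234.4], 0.8, [553.8, -17.7, 79.0])]
mallet [[607.0, 396.0, 0.0]]
dye [[686.0, 147.0, 0.0]]
dressing [[692.0, -312.0, 0.0]]
weight [[693.0, -316.0, 0.0]]
awl [[433.0, -399.0, 0.0]]
brush []
slicker [[699.0, -316.0, -0.0]]
```

The ring's dots are where I left them, so it has not turned. The mallet, dye jar, weight and awl read within about 7 mm of before. This time the network gave no usable reading for the dressing jar, brush or slicker, but the arm went nowhere near them.

```bash
python3 -c "
from workcell import robot
print(robot.hand_in())"
```

```text
the job is handed in; nothing more can be done
None
```

Handed in at about 26 s: the lens was lowered onto its seat and the ring screwed about 69° clockwise to a last reading of 0.35 N m (snug is 0.15 to 0.5), then released without turning; no verdict came back, and I viewed 11 pictures, one over the limit of 10.

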